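# Load the polishing cradle

### The job

Get the barrels ready for polishing. First lift the pad caddy by its handle off the V-groove cradle and set it down upright in the middle of the round rubber mat; then lay every barrel on the bench across both rails of the cradle, each down in a groove of its own with both rails bearing on its plain round body between the collars. Keep the caddy upright, and leave the other things on the bench where they are.

Things in the scene. Friction and masses are not known exactly. Their poses are not given: they have to be found in the camera images.
- cradle: Fixed V-groove cradle: dark base plate 130 x 342 x 10 mm with two white rails along y, each 16 mm wide, centred at x = -40 and 40 mm (64 mm clear between). Both rails have five 90-degree V-grooves at y = -128, -64, 0, 64, 128 mm. Origin: centre of the plate's underside, on the bench; x is the way the grooves run, z up. A barrel laid in a groove has its axis along x, 48 mm above the bench.
- cradle_groove (a point): The middle groove of the cradle, between the rails at the level of the flat lands, 48 mm above the bench; axes as the cradle's. Each groove is 40 mm wide at the top and 20 mm deep (V bottom 28 mm above the bench), with flat lands 24 mm wide between grooves.
- caddy_bar (a point): Aluminium pad caddy (0.35 to 0.7 kg): open carrier, base 110 (x) x 130 (y) mm, walls 45 mm high, with a fixed round bar handle 14 mm thick, 116 mm clear between its side arms. This point is the bar's middle, 110 mm above the caddy's underside; y runs along the bar, z up. At the start it stands on the cradle's lands over the middle grooves, its bar along the rails.
- mat: Round black rubber mat fixed to the bench beside the cradle, 200 mm across and 3 mm thick. Origin: its centre, on the bench surface.
- barrel1_mid (a point): Barrel of polished aluminium (0.15 to 0.31 kg), lying on the bench at the start: round body 28 mm thick, 132 mm long between two dark square end collars (10 mm thick, 32 mm square; 152 mm over all). This point is its centre, 16 mm above the bench when lying there; x runs along the barrel. Three to five barrels are present; an absent one gives none.
- barrel2_mid (a point): Barrel of polished aluminium (0.15 to 0.31 kg), lying on the bench at the start: round body 28 mm thick, 132 mm long between two dark square end collars (10 mm thick, 32 mm square; 152 mm over all). This point is its centre, 16 mm above the bench when lying there; x runs along the barrel. Three to five barrels are present; an absent one gives none.
- barrel3_mid (a point): Barrel of polished aluminium (0.15 to 0.31 kg), lying on the bench at the start: round body 28 mm thick, 132 mm long between two dark square end collars (10 mm thick, 32 mm square; 152 mm over all). This point is its centre, 16 mm above the bench when lying there; x runs along the barrel. Three to five barrels are present; an absent one gives none.
- barrel4_mid (a point): Barrel of polished aluminium (0.15 to 0.31 kg), lying on the bench at the start: round body 28 mm thick, 132 mm long between two dark square end collars (10 mm thick, 32 mm square; 152 mm over all). This point is its centre, 16 mm above the bench when lying there; x runs along the barrel. Three to five barrels are present; an absent one gives none.
- barrel5_mid (a point): Barrel of polished aluminium (0.15 to 0.31 kg), lying on the bench at the start: round body 28 mm thick, 132 mm long between two dark square end collars (10 mm thick, 32 mm square; 152 mm over all). This point is its centre, 16 mm above the bench when lying there; x runs along the barrel. Three to five barrels are present; an absent one gives none.
- compound_bottle: Bystander: tall black bottle with a yellow cap, 68 mm across, 190 mm high. Origin: centre of its underside. To be left alone.
- applicator: Bystander: round hand applicator pad, yellow below and black above, 72 mm across, 34 mm high. Origin: centre of its underside. To be left alone.
- wax_jar: Bystander: low white jar with a steel cap, 60 mm across, 50 mm high. Origin: centre of its underside. To be left alone.
- sanding_block: Bystander: cork and wood sanding block, 70 x 110 x 36 mm. Origin: centre of its underside. To be left alone.
- pad_stack: Bystander: round felt polishing pad lying flat, 90 mm across, 30 mm high. Origin: centre of its underside. To be left alone.
- tin: Bystander: low steel tin, 80 mm across, 80 mm high. Origin: centre of its underside. To be left alone.
- spray_can: Bystander: upright can, 56 mm across, 100 mm high. Origin: centre of its underside. To be left alone.

How it is judged (in metres and radians):
On the way, in this order (a step that is already met when the one before it is completed fails the run):
1. the caddy stands upright in the middle of the mat, let go, before any barrel is in the cradle (horizontal distance between caddy_bar and mat below 0.045 m and z of caddy_bar in the frame of mat between 0.108 and 0.118 m and angle between caddy_bar's own z axis and vertical below 0.06 rad and contact force between the fingers and caddy below 0.1 N and (z of barrel1_mid in the frame of cradle below 0.04 m or z of barrel1_mid in the frame of cradle above 0.06 m) and (z of barrel2_mid in the frame of cradle below 0.04 m or z of barrel2_mid in the frame of cradle above 0.06 m) and (z of barrel3_mid in the frame of cradle below 0.04 m or z of barrel3_mid in the frame of cradle above 0.06 m) and (z of barrel4_mid in the frame of cradle below 0.04 m or z of barrel4_mid in the frame of cradle above 0.06 m) and (z of barrel5_mid in the frame of cradle below 0.04 m or z of barrel5_mid in the frame of cradle above 0.06 m)), for 0.2 s.
2. every barrel present lies in a groove of the cradle (z of barrel1_mid in the frame of cradle between 0.0435 and 0.0515 m and x of barrel1_mid in the frame of cradle between -0.016 and 0.016 m and y of barrel1_mid in the frame of cradle between -0.14 and 0.14 m and angle between the x axis of each of barrel1_mid, barrel2_mid, barrel3_mid, barrel4_mid, barrel5_mid and the x axis of cradle, either way round below 0.08 rad and z of barrel2_mid in the frame of cradle between 0.0435 and 0.0515 m and x of barrel2_mid in the frame of cradle between -0.016 and 0.016 m and y of barrel2_mid in the frame of cradle between -0.14 and 0.14 m and z of barrel3_mid in the frame of cradle between 0.0435 and 0.0515 m and x of barrel3_mid in the frame of cradle between -0.016 and 0.016 m and y of barrel3_mid in the frame of cradle between -0.14 and 0.14 m and z of barrel4_mid in the frame of cradle between 0.0435 and 0.0515 m and x of barrel4_mid in the frame of cradle between -0.016 and 0.016 m and y of barrel4_mid in the frame of cradle between -0.14 and 0.14 m and z of barrel5_mid in the frame of cradle between 0.0435 and 0.0515 m and x of barrel5_mid in the frame of cradle between -0.016 and 0.016 m and y of barrel5_mid in the frame of cradle between -0.14 and 0.14 m), for 0.2 s.
At the end, for the whole second after the job is handed in: The caddy stands upright (within 0.06 rad) on the mat, its centre within 45 mm of the mat's centre; every barrel present lies in a groove across both rails: axis 43.5 to 51.5 mm above the bench, parallel to the grooves within 0.08 rad, centred between the rails within 16 mm (all of step 2 and horizontal distance between caddy_bar and mat below 0.045 m and z of caddy_bar in the frame of mat between 0.108 and 0.118 m and angle between caddy_bar's own z axis and vertical below 0.06 rad); the robot touches nothing.
It fails at once if the caddy is tipped over (more than 0.6 rad) (angle between caddy_bar's own z axis and vertical above 0.6 rad).
It fails at once if another thing on the bench is moved more than 40 mm (distance of any of compound_bottle, applicator, wax_jar, sanding_block, pad_stack, tin, spray_can from where it was at the start of the episode above 0.04 m).
Of barrel1, barrel2, barrel3, barrel4, barrel5 only 3 to 5 are there at a start; the rules pass over those that are not, and their reading is None.
At some moment in a run one of barrel1, barrel2, barrel3, barrel4, barrel5 may be knocked a few centimetres aside while the robot is not near it.
It also fails if it takes over 210 s, if anything falls off the work surface, if the arm or the gripper's body presses on something with over 40 N, if the wrist force passes 120 N, or if a joint passes its speed limit or range.

### The arm

A 7-joint arm with a two-finger parallel gripper is mounted at the origin on the work surface. World frame = base frame: x ahead of the robot, y to its left, z up, the work surface at z = 0. Lengths are in m, angles in degrees, forces in N, time in s.
With the tool pointing down it reaches from about 0.4 to 0.875 m from the base axis. Payload 19.3 kg.
Tool frame: the origin (TCP) lies midway between the tips of the shut fingers; the grasp point (between the pads) lies 19 mm behind it (bot.grip_point_offset is the distance from the TCP to the grasp point, in m); x points along the fingers, z is the direction in which the jaws open and shut, and the axes are right-handed (so a half turn about x gives the same grasp; the last joint's range is limited). The gripper opens to 85 mm and grips with 20 to 120 N. Pads are 22 mm wide; open, the fingers measure 114 mm over their backs; the gripper's body (76 mm by 85 mm) begins 54 mm behind the grasp point. The pads swing forward as they close: fully open they stand 13 mm farther back than shut.
Start: joints at [-74.439, 29.874, -2.08, 91.645, 1.215, 58.505, -6.463], TCP at [0.21, 0.589, 0.195] pointing down, gripper open.
Joint ranges: [-166.77, 166.77], [-17.47, 122.26], [-85.68, 81.53], [9.62, 139.38], [-72.42, 252.41], [9.2, 110.78], [-144.41, 144.41]. Speed limits (degrees/s): [108.29, 108.29, 136.94, 136.94, 172.46, 172.46, 172.46].

### API

Orientations are given as a 3x3 rotation matrix whose columns are the frame's x, y, z axes.
In Python, from station import bot gives the robot as it stands.
- The arm moves only by the tool jog_arm, never from a script. Its argument "steps" is a list of rows, each a list of 7 numbers: the turn, a rotation vector about the world's x, y, z in rad, then the shift along the world's x, y, z in cm, then the opening in per cent of the stroke, from 0 (shut) to 100 (fully open). A call has exactly 10 rows; each row shifts and turns the commanded pose from where the row before left it; what a row does not reach is not made up. A row lasts 1/12 s, in which the tool goes at most 41.7 mm and 7.16 degrees, less where a joint would pass 70% of its speed; a pose out of reach is approached as far as the arm can. A call with a gripper value outside its range is refused whole. The fingers move at their own pace and stop on an object; the grip force is fixed at half the most. Time passes only in rows, so rows that do not move let the fingers close, or fill a call up. It gives the time, the measured TCP pose, the force and the opening at its end, in the units of the state.
- bot.get_obs(): the state, without advancing time (a new reading comes with each control period).
- bot.capture(name): name is "scene" or "top" or "wrist"; returns the picture (420x560x3 uint8, red, green, blue); there is no depth.
- bot.camera_info(name): a dict with "intrinsics" (3x3 intrinsics, pixels), "origin" and "rotation" of the camera in the world. Camera axes: x right, y down, z forward; pixel columns grow to the right and rows downward; lengths in m; the calibration is good to about 2 mm. The wrist camera is an equidistant fisheye: a pixel r from the principal point sees the ray r / f radians off the axis. A picture is of the moment at which its call begins: read the wrist's pose just before it. camera_info takes no time and is no camera call; for the wrist camera it gives the pose at the moment of the call.
- bot.hand_in(): hands the job in, once; it reports no verdict.
The state is a dict: "t": time; "joint_pos": joint angles; "dq": joint speeds; "effort": joint torques, N m; "tool_pos": TCP position; "eef_rot": TCP orientation; "ft_force": force on the tool from outside, world axes, zero at the start; "torque": the same for the moment, N m; "width": finger opening in m.
Only numpy, scipy, OpenCV 4.12 (cv2) and the standard library are available. Lean on these libraries where they do the work, as an engineer would, in place of code of your own. Each camera call takes 0.05 s, during which the arm holds its last target. There are 200 camera calls.

## Working session

There is one attempt and no reset: what is moved stays moved. The work goes in short steps, Python scripts to look and compute and a tool call to move; the robot and the scene stay as the last step left them, time stands still between calls to the robot, and variables do not carry over. Pictures are saved under pics/ and viewed, on a budget of 14 in all, crops included, one or two more only if the job needs it, and the job is handed in when it is done.

Besides the shell and the picture viewer there is one more tool, called as name(argument=value, ...) on one line, values as JSON. jog_arm: Moves the arm, as the interface text tells. Its arguments: {"type":"object","properties":{"steps":{"type":"array","items":{"type":"array","items":{"type":"number"}}}},"required":["steps"]}

```bash
mkdir -p pics; ls
python3 - <<'E'
from station import bot
import cv2,numpy as np
np.set_printoptions(precision=4,suppress=True)
for n in("scene","top"):
    im=bot.capture(n); cv2.imwrite(f"pics/{n}0.png",im[:,:,::-1])
    print(n,bot.camera_info(n))
o=bot.get_obs();print(o['t'],o['tool_pos'],o['eef_rot'],o['width'],bot.grip_point_offset)
E
```

```text
pics
scene {'intrinsics': array([[433.2039,   0.    , 276.9949],
       [  0.    , 433.2039, 205.4806],
       [  0.    ,   0.    ,   1.    ]]), 'origin': array([1.2316, 0.8206, 0.8655]), 'rotation': array([[-0.8017,  0.3301, -0.4983],
       [ 0.5974,  0.4691, -0.6504],
       [ 0.0191, -0.8191, -0.5733]])}
top {'intrinsics': array([[507.328 ,   0.    , 281.2125],
       [  0.    , 507.328 , 206.5119],
       [  0.    ,   0.    ,   1.    ]]), 'origin': array([ 0.3179, -0.039 ,  1.4168]), 'rotation': array([[-0.0161, -0.978 ,  0.2078],
       [-0.9999,  0.016 , -0.0019],
       [-0.0015, -0.2078, -0.9782]])}
0.1 [0.2094 0.5885 0.1948] [[-0.0003 -0.9421  0.3352]
 [-0.001   0.3352  0.9421]
 [-1.     -0.     -0.001 ]] 0.08524002055146043 0.0187
```

View pics/top0.png

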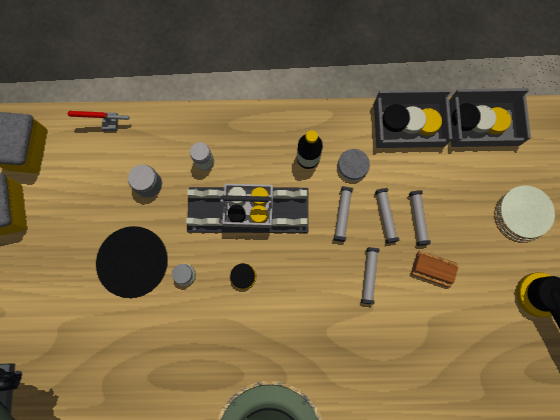

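View pics/scene0.png

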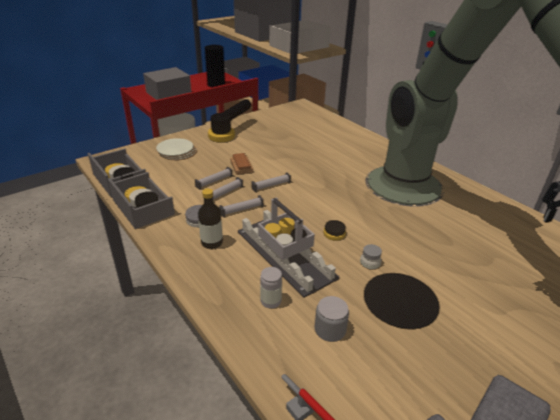

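Top view: robot at the bottom, image up = +x, left = +y. The cradle with the caddy is at (248,210), the mat at (132,262). There are four barrels, at (343,214), (387,215), (419,217) and (370,276). The bystanders include a jar at (182,275), an applicator at (242,276), a bottle at (310,150) and a sanding block at (435,268). The scene view agrees.

```bash
cat > h.py <<'E'
from station import bot
import cv2,numpy as np
np.set_printoptions(precision=4,suppress=True)
def ray(info,px,fish=False):
    K=info["intrinsics"];px=np.atleast_2d(np.asarray(px,float))
    u=(px-K[:2,2])/[K[0,0],K[1,1]]
    if fish:
        th=np.linalg.norm(u,axis=1,keepdims=True)
        d=np.hstack([u*np.sinc(th/np.pi),np.cos(th)])
    else: d=np.hstack([u,np.ones((len(u),1))])
    return d@np.asarray(info["rotation"]).T
def plane(info,px,z,fish=False):
    d=ray(info,px,fish);o=np.asarray(info["origin"])
    return (o+d*((z-o[2])/d[:,2:]))[:,:2]
E
python3 - <<'E'
from h import *
im=cv2.imread("pics/top0.png");hsv=cv2.cvtColor(im,cv2.COLOR_BGR2HSV)
info=bot.camera_info("top")
for p in [(30,350),(360,350),(343,213),(343,190),(320,190),(132,262)]: print(p,hsv[p[1],p[0]])
m=((hsv[:,:,1]<90)|(hsv[:,:,2]<45)).astype(np.uint8)*255
m[:100]=0;m[370:]=0
n,l,st,c=cv2.connectedComponentsWithStats(m)
for i in range(1,n):
    if st[i,4]<150: continue
    pts=np.argwhere(l==i)[:,::-1].astype(np.float32)
    w=[plane(info,pts,z).astype(np.float32) for z in(0.003,0.016,0.03)]
    for z,q in zip((3,16,30),w):
        r=cv2.minAreaRect(q)
        print(np.round(c[i]),st[i,4],z,np.round(r[0],4),np.round(r[1],4),round(r[2],1))
E
```

```text
(30, 350) [ 19 133 151]
(360, 350) [ 19 130 151]
(343, 213) [ 13  11 156]
(343, 190) [ 0  8 65]
(320, 190) [ 20 130 180]
(132, 262) [150  13  20]
[ 70. 101.] 340 3 [0.9493 0.5281] [0.5284 0.0064] 89.0
[ 70. 101.] 340 16 [0.9435 0.5228] [0.5236 0.0063] 89.0
[ 70. 101.] 340 30 [0.9372 0.5172] [0.5183 0.0063] 89.0
[449. 123.] 6333 3 [ 0.8611 -0.5487] [0.4562 0.1469] 89.1
[449. 123.] 6333 16 [ 0.8561 -0.544 ] [0.452  0.1455] 89.1
[449. 123.] 6333 30 [ 0.8507 -0.539 ] [0.4474 0.1441] 89.1
[ 14. 137.] 1503 3 [0.8376 0.7404] [0.0986 0.1607] 89.1
[ 14. 137.] 1503 16 [0.8328 0.7333] [0.0977 0.1592] 89.1
[ 14. 137.] 1503 30 [0.8276 0.7255] [0.0967 0.1576] 89.1
[112. 121.] 318 3 [0.8848 0.4451] [0.0806 0.0564] 89.0
[112. 121.] 318 16 [0.8796 0.4406] [0.0799 0.0559] 89.0
[112. 121.] 318 30 [0.8739 0.4358] [0.0791 0.0553] 89.0
[308. 153.] 622 3 [ 0.7794 -0.1242] [0.069  0.0993] 80.5
[308. 153.] 622 16 [ 0.7752 -0.1235] [0.0684 0.0984] 80.5
[308. 153.] 622 30 [ 0.7706 -0.1226] [0.0677 0.0974] 80.5
[201. 156.] 507 3 [0.7726 0.1879] [0.089  0.0571] 26.4
[201. 156.] 507 16 [0.7684 0.1858] [0.0881 0.0
[... 1579 characters left out ...]
1923 0.1911] 89.1
[370. 275.] 616 3 [ 0.4202 -0.2835] [0.0356 0.1558] 80.4
[370. 275.] 616 16 [ 0.4193 -0.2813] [0.0353 0.1544] 80.4
[370. 275.] 616 30 [ 0.4183 -0.2788] [0.0349 0.1529] 80.4
[183. 274.] 422 3 [0.4302 0.2322] [0.0644 0.0578] 89.1
[183. 274.] 422 16 [0.4292 0.2297] [0.0639 0.0573] 89.1
[183. 274.] 422 30 [0.4281 0.227 ] [0.0632 0.0567] 89.1
[242. 276.] 456 3 [0.4249 0.0712] [0.0638 0.0633] 89.1
[242. 276.] 456 16 [0.4239 0.0702] [0.0632 0.0627] 89.1
[242. 276.] 456 30 [0.4228 0.0691] [0.0625 0.0621] 89.1
[546. 295.] 1069 3 [ 0.3455 -0.7546] [0.0873 0.1366] 82.6
[546. 295.] 1069 16 [ 0.3453 -0.748 ] [0.0865 0.1354] 82.6
[546. 295.] 1069 30 [ 0.345  -0.7409] [0.0857 0.134 ] 82.6
```

jog_arm(steps=[[0,0,-0.0615,2.0,-2.65,0.6,100],[0,0,-0.0615,2.0,-2.65,0.6,100],[0,0,-0.0615,2.0,-2.65,0.6,100],[0,0,-0.0615,2.0,-2.65,0.6,100],[0,0,-0.0615,2.0,-2.65,0.6,100],[0,0,-0.0615,2.0,-2.65,0.6,100],[0,0,-0.0615,2.0,-2.65,0.6,100],[0,0,-0.0615,2.0,-2.65,0.6,100],[0,0,-0.0615,2.0,-2.65,0.6,100],[0,0,-0.0615,2.0,-2.65,0.6,100]])

```text
t: 0.93
tool_pos: [0.4101, 0.3223, 0.2555]
eef_rot: [[-0.0, -0.574, 0.819], [-0.0, 0.819, 0.574], [-1.0, 0.0, -0.0]]
ft_force: [0.1, 0.5, 0.0]
width: 0.0854
```

jog_arm(steps=[[0,0,-0.0615,2.0,-2.65,0.6,100],[0,0,-0.0615,2.0,-2.65,0.6,100],[0,0,-0.0615,2.0,-2.65,0.6,100],[0,0,-0.0615,2.0,-2.65,0.6,100],[0,0,-0.0615,2.0,-2.65,0.6,100],[0,0,-0.0615,2.0,-2.65,0.6,100],[0,0,-0.0615,2.0,-2.65,0.6,100],[0,0,-0.0615,2.0,-2.65,0.6,100],[0,0,-0.0615,2.0,-2.65,0.6,100],[0,0,-0.0615,2.0,-2.65,0.6,100]])

```text
t: 1.77
tool_pos: [0.6101, 0.0574, 0.3154]
eef_rot: [[-0.0, 0.004, 1.0], [-0.0, 1.0, -0.004], [-1.0, -0.0, -0.0]]
ft_force: [0.5, 0.7, -0.2]
width: 0.085
```

Run:
```python
from h import *
i=bot.camera_info("wrist");cv2.imwrite("pics/w1.png",bot.capture("wrist")[:,:,::-1]);print(i)
o=bot.get_obs();print(o['t'],o['tool_pos'],o['eef_rot'],o['joint_pos'],o['ft_force'])
```

```text
{'intrinsics': array([[325.1923,   0.    , 282.0994],
       [  0.    , 325.1923, 208.2483],
       [  0.    ,   0.    ,   1.    ]]), 'origin': array([0.61  , 0.1253, 0.4948]), 'rotation': array([[ 1.    , -0.0039, -0.0016],
       [-0.0042, -0.9647, -0.2634],
       [-0.0005,  0.2634, -0.9647]])}
1.8167 [0.613  0.0513 0.3164] [[ 0.0019  0.0142  0.9999]
 [-0.003   0.9999 -0.0142]
 [-1.     -0.003   0.002 ]] [-27.572   25.0365  25.6677  85.0385 -10.9038  72.3344  -1.5272] [-2.9707 -6.6606 -1.6861]
```

View pics/w1.png

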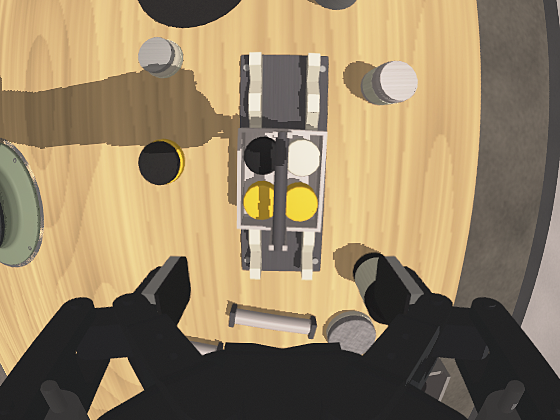

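Wrist view: the caddy bar is vertical at column ~280, rows ~133–245. Rail ends are at (255,53)/(255,278) and (311,53)/(307,278), and the jaws straddle the x direction.

Run:
```python
from h import *
i=bot.camera_info("wrist");o=bot.get_obs();print(o['tool_pos'],i['origin'])
i['origin']=np.array([0.61,0.1253,0.4948])
i['rotation']=np.array([[1,-.0039,-.0016],[-.0042,-.9647,-.2634],[-.0005,.2634,-.9647]])
print("bar",plane(i,[(281,135),(280,190),(279,240)],.158,True))
print("walls",plane(i,[(238,130),(325,130),(322,232),(238,228)],.093,True))
print("rails",plane(i,[(255,53),(311,53),(307,278),(255,278)],.048,True))
im=cv2.imread("pics/w1.png")
cv2.imwrite("pics/w1c.png",cv2.resize(im[40:290,215:345],None,fx=3.2,fy=3.2)[:600*2//2*2])
c=cv2.resize(im[110:290,225:340],None,fx=3.3,fy=3.3,interpolation=cv2.INTER_CUBIC);cv2.imwrite("pics/w1c.png",c)
```

```text
[0.613  0.0513 0.3164] [0.6131 0.1197 0.4955]
bar [[ 0.6086  0.1114]
 [ 0.6073  0.0534]
 [ 0.6059 -0.0031]]
walls [[ 0.5554  0.1157]
 [ 0.6626  0.1152]
 [ 0.6617 -0.017 ]
 [ 0.5513 -0.011 ]]
rails [[ 0.5734  0.2216]
 [ 0.6494  0.2213]
 [ 0.6472 -0.1083]
 [ 0.567  -0.108 ]]
```

View pics/w1c.png

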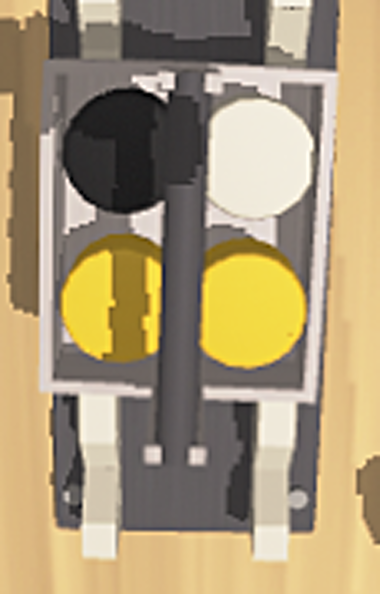

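The bar's middle is at about (0.6075, 0.052, 0.158). The cradle centre is about (0.609, 0.057) with a yaw of about −0.8°.

jog_arm(steps=[[0,0,0,-0.3,-0.5,-2.2,100],[0,0,0,0,0,-2.2,100],[0,0,0,0,0,-2.2,100],[0,0,0,0,0,-2.2,100],[0,0,0,0,0,-2.2,100],[0,0,0,0,0,-2.2,100],[0,0,0,0,0,0,100],[0,0,0,0,0,0,100],[0,0,0,0,0,0,100],[0,0,0,0,0,0,100]])

```text
t: 2.65
tool_pos: [0.6072, 0.0539, 0.1848]
eef_rot: [[0.002, 0.001, 1.0], [0.0, 1.0, -0.001], [-1.0, 0.0, 0.002]]
ft_force: [0.3, -1.2, -0.2]
width: 0.0853
```

jog_arm(steps=[[0,0,-0.015,0,-0.2,-1.5,100],[0,0,0,0,0,-1.5,100],[0,0,0,0,0,-1.6,100],[0,0,0,0,0,0,100],[0,0,0,0,0,0,0],[0,0,0,0,0,0,0],[0,0,0,0,0,0,0],[0,0,0,0,0,0,0],[0,0,0,0,0,0,0],[0,0,0,0,0,0,0]])

```text
t: 3.48
tool_pos: [0.6067, 0.0519, 0.1377]
eef_rot: [[0.0, 0.016, 1.0], [0.0, 1.0, -0.016], [-1.0, 0.0, 0.0]]
ft_force: [-0.6, -0.8, -0.6]
width: 0.0123
```

jog_arm(steps=[[0,0,0,0,0,0,0],[0,0,0,0,0,0,0],[0,0,0,0,0,0,0],[0,0,0,0,0,0,0],[0,0,0,0,0,0.2,0],[0,0,0,0,0,0.3,0],[0,0,0,0,0,0.5,0],[0,0,0,0,0,0.5,0],[0,0,0,0,0,0.5,0],[0,0,0,0,0,0,0]])

```text
t: 4.32
tool_pos: [0.6071, 0.0518, 0.1586]
eef_rot: [[0.002, 0.016, 1.0], [0.0, 1.0, -0.016], [-1.0, 0.0, 0.002]]
ft_force: [-0.6, 0.6, -0.7]
width: 0.0003
```

The fingers closed fully, so the grasp missed. Looking before moving again.

Run:
```python
from h import *
a=bot.capture("wrist");b=bot.capture("scene")
s=cv2.resize(b[170:310,220:360],(420,420))
cv2.imwrite("pics/w2.png",np.hstack([a[:,100:460],s])[:,:,::-1])
o=bot.get_obs();print(o['t'],o['tool_pos'],o['width'],o['ft_force'])
```

```text
4.4167 [0.6066 0.0519 0.1576] 0.00011883962228280904 [-0.2115  0.6221  0.4448]
```

View pics/w2.png

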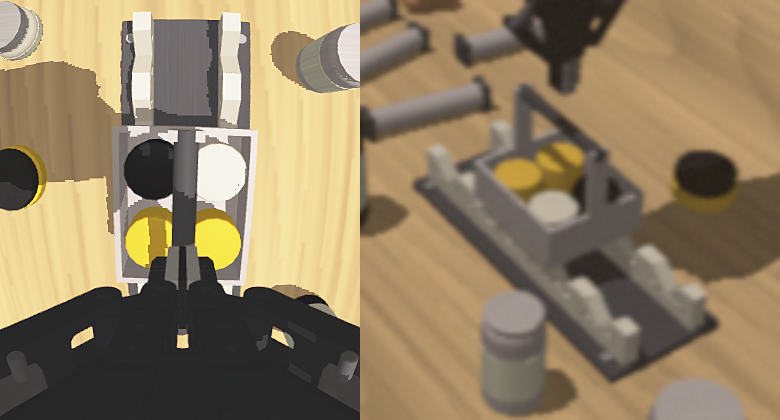

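Run:
```python
from h import *
i=bot.camera_info("scene")
def pr(p):
    c=np.asarray(i['rotation']).T@(np.array(p)-i['origin']);q=i['intrinsics']@(c/c[2]);return q[:2]
def show(p): q=pr(p);return [q, (q-[220,170])*3+[360,0]]
for p in [(.607,.052,.158),(.607,-.012,.158),(.607,.114,.158),(.607,.052,.11),(.57,.222,.048),(.65,.222,.048),(.6,-.11,.048)]: print(p,*show(p))
```

```text
(0.607, 0.052, 0.158) [287.0115 210.0175] [561.0344 120.0526]
(0.607, -0.012, 0.158) [273.5184 199.5311] [520.5553  88.5934]
(0.607, 0.114, 0.158) [300.9934 220.8839] [602.9803 152.6517]
(0.607, 0.052, 0.11) [286.4712 223.6061] [559.4137 160.8182]
(0.57, 0.222, 0.048) [334.3533 267.6293] [703.0598 292.8878]
(0.65, 0.222, 0.048) [312.1382 279.7537] [636.4147 329.261 ]
(0.6, -0.11, 0.048) [256.678  213.1344] [470.0341 129.4032]
```

Run:
```python
from h import *
w=bot.camera_info("wrist");s=bot.camera_info("scene");o=bot.get_obs();print(o['tool_pos'],w['origin'],w['rotation'])
def wp(p):
    c=np.asarray(w['rotation']).T@(np.array(p)-w['origin']);th=np.arccos(c[2]/np.linalg.norm(c));return w['intrinsics'][:2,2]+w['intrinsics'][0,0]*th*c[:2]/np.linalg.norm(c[:2])
print("tcp in wrist",wp(o['tool_pos']), "20mm up",wp(o['tool_pos']+[0,0,.04]),"down",wp(o['tool_pos']-[0,0,.04]))
im=bot.capture("scene")
c=cv2.resize(im[165:240,250:325],(450,450),interpolation=cv2.INTER_NEAREST)
wr=bot.capture("wrist");d=cv2.resize(wr[210:350,210:350],(450,450))
cv2.imwrite("pics/z3.png",cv2.convertScaleAbs(np.hstack([c,d])[:,:,::-1][:, :800],alpha=2.0,beta=20))
a=ray(s,[(288.3,199.3)])[0];
# point on scene ray at x=.6066
t=(.6066-s['origin'][0])/a[0];print(s['origin']+t*a)
```

```text
[0.6066 0.0519 0.1576] [0.6072 0.1197 0.3369] [[ 0.9999 -0.0159 -0.004 ]
 [-0.0164 -0.9646 -0.2632]
 [ 0.0003  0.2632 -0.9647]]
tcp in wrist [282.983  239.2195] 20mm up [283.2237 268.9505] down [282.8186 219.1658]
[0.6066 0.0553 0.196 ]
```

View pics/z3.png

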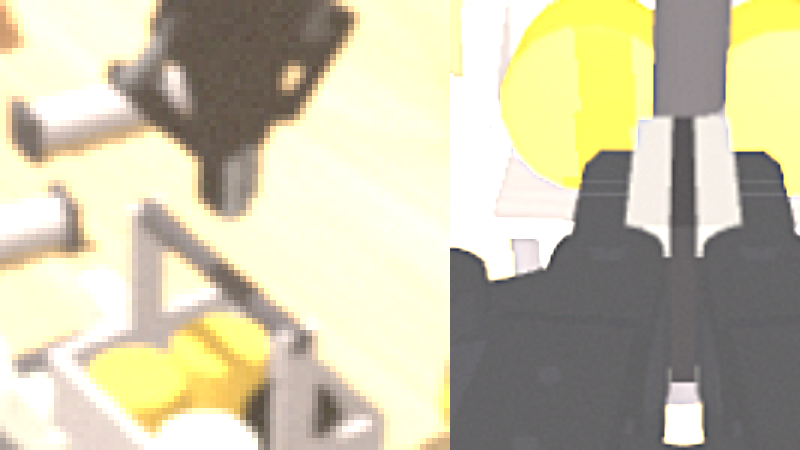

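The scene view puts the shut fingertips at z ≈ 0.195, but the reading is 0.158. The wrist picture supports this. So the tips sit about 35 mm above the reported TCP, and the jaws closed over the bar. I'll open, go down by that much and try again.

jog_arm(steps=[[0,0,0,0,0,0,100],[0,0,0,0,0,0,100],[0,0,0,0,0,0,100],[0,0,0,0,0,0,100],[0,0,0,0,0,0,100],[0,0,0,0,0,0,100],[0,0,0,0,0,0,100],[0,0,0,0,0,0,100],[0,0,0,0,0,0,100],[0,0,0,0,0,0,100]])

```text
t: 5.35
tool_pos: [0.6065, 0.0518, 0.1573]
eef_rot: [[0.0, 0.016, 1.0], [-0.0, 1.0, -0.016], [-1.0, -0.0, 0.0]]
ft_force: [0.3, 0.2, 0.2]
width: 0.0854
```

jog_arm(steps=[[0,0,0,0,0,-1,100],[0,0,0,0,0,-1,100],[0,0,0,0,0,-1,100],[0,0,0,0,0,-1,100],[0,0,0,0,0,-0.8,100],[0,0,0,0,0,0,100],[0,0,0,0,0,0,0],[0,0,0,0,0,0,0],[0,0,0,0,0,0,0],[0,0,0,0,0,0,0]])

```text
t: 6.18
tool_pos: [0.6068, 0.0519, 0.1098]
eef_rot: [[0.001, 0.016, 1.0], [0.0, 1.0, -0.016], [-1.0, 0.0, 0.001]]
ft_force: [-0.0, -0.7, 0.4]
width: 0.0385
```

jog_arm(steps=[[0,0,0,0,0,0,0],[0,0,0,0,0,0,0],[0,0,0,0,0,0,0],[0,0,0,0,0,0,0],[0,0,0,0,0,0,0],[0,0,0,0,0,0,0],[0,0,0,0,0,0,0],[0,0,0,0,0,0,0],[0,0,0,0,0,0,0],[0,0,0,0,0,0,0]])

```text
t: 7.02
tool_pos: [0.6069, 0.052, 0.1095]
eef_rot: [[0.001, 0.016, 1.0], [0.0, 1.0, -0.016], [-1.0, 0.0, 0.001]]
ft_force: [4.1, 4.1, 5.1]
width: 0.0118
```

jog_arm(steps=[[0,0,0,0,0,0.3,0],[0,0,0,0,0,0.4,0],[0,0,0,0,0,0.5,0],[0,0,0,0,0,0.5,0],[0,0,0,0,0,0.5,0],[0,0,0,0,0,0.3,0],[0,0,0,0,0,0,0],[0,0,0,0,0,0,0],[0,0,0,0,0,0,0],[0,0,0,0,0,0,0]])

```text
t: 7.85
tool_pos: [0.6063, 0.0518, 0.134]
eef_rot: [[-0.001, 0.016, 1.0], [-0.0, 1.0, -0.016], [-1.0, -0.0, -0.001]]
ft_force: [-0.5, 0.3, -5.4]
width: 0.0118
```

Run:
```python
from h import *
im=bot.capture("scene");c=cv2.resize(im[165:265,240:340],(420,420),interpolation=cv2.INTER_CUBIC)
wr=bot.capture("wrist")
cv2.imwrite("pics/g4.png",cv2.convertScaleAbs(np.hstack([c,wr[:,110:450]])[:,:,::-1],alpha=1.5,beta=10))
o=bot.get_obs();print(o['tool_pos'],o['width'],o['ft_force'],o['torque'])
```

```text
[0.6064 0.0518 0.1341] 0.011574570895424397 [-0.1887  0.2502 -5.6499] [ 0.021  -0.0117  0.0224]
```

View pics/g4.png

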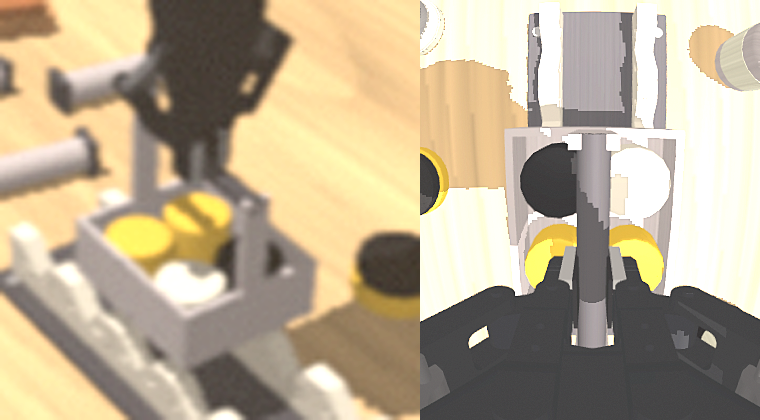

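Caddy lifted clean and level (5.6 N, no moment). Carrying it to the mat at (0.4685, 0.379).

jog_arm(steps=[[0,0,0,0,0,1,0],[0,0,0,0,0,2,0],[0,0,0,-0.26,0.62,1,0],[0,0,0,-0.52,1.24,0,0],[0,0,0,-0.87,2.07,0,0],[0,0,0,-0.87,2.07,0,0],[0,0,0,-0.87,2.07,0,0],[0,0,0,-0.87,2.07,0,0],[0,0,0,-0.87,2.07,0,0],[0,0,0,-0.87,2.07,0,0]])

```text
t: 8.78
tool_pos: [0.545, 0.197, 0.1738]
eef_rot: [[-0.001, 0.015, 1.0], [0.0, 1.0, -0.015], [-1.0, 0.0, -0.001]]
ft_force: [1.1, 0.1, -5.2]
width: 0.0118
```

jog_arm(steps=[[0,0,0,-0.87,2.07,0,0],[0,0,0,-0.87,2.07,0,0],[0,0,0,-0.87,2.07,0,0],[0,0,0,-0.87,2.07,0,0],[0,0,0,-0.87,2.07,0,0],[0,0,0,-0.87,2.07,0,0],[0,0,0,-0.87,2.07,0,0],[0,0,0,-0.87,2.07,0,0],[0,0,0,-0.52,1.24,0,0],[0,0,0,-0.26,0.62,0,0]])

```text
t: 9.62
tool_pos: [0.467, 0.3814, 0.1737]
eef_rot: [[-0.001, 0.013, 1.0], [0.0, 1.0, -0.013], [-1.0, 0.0, -0.001]]
ft_force: [-0.2, 0.8, -6.0]
width: 0.012
```

jog_arm(steps=[[0,0,0,0,0,-1,0],[0,0,0,0,0,-2,0],[0,0,0,0,0,-2,0],[0,0,0,0,0,-2,0],[0,0,0,0,0,-1.5,0],[0,0,0,0,0,-0.7,0],[0,0,0,0,0,-0.5,0],[0,0,0,0,0,-0.3,0],[0,0,0,0,0,0,0],[0,0,0,0,0,0,0]])

```text
t: 10.45
tool_pos: [0.4695, 0.3788, 0.0749]
eef_rot: [[0.001, 0.016, 1.0], [0.001, 1.0, -0.016], [-1.0, 0.001, 0.001]]
ft_force: [-0.8, 0.2, -5.0]
width: 0.0117
```

jog_arm(steps=[[0,0,0,0,0,-0.3,0],[0,0,0,0,0,-0.3,0],[0,0,0,0,0,-0.15,0],[0,0,0,0,0,-0.1,0],[0,0,0,0,0,-0.1,0],[0,0,0,0,0,0,0],[0,0,0,0,0,0,0],[0,0,0,0,0,0,0],[0,0,0,0,0,0,0],[0,0,0,0,0,0,0]])

```text
t: 11.28
tool_pos: [0.4692, 0.3789, 0.0649]
eef_rot: [[0.0, 0.016, 1.0], [0.0, 1.0, -0.016], [-1.0, 0.0, 0.0]]
ft_force: [1.4, 0.5, -3.8]
width: 0.012
```

Contact is just starting (3.8 of 5.6 N still carried). Down a bit more, then release and raise.

jog_arm(steps=[[0,0,0,0,0,-0.1,0],[0,0,0,0,0,-0.1,0],[0,0,0,0,0,0,0],[0,0,0,0,0,0,0],[0,0,0,0,0,0,50],[0,0,0,0,0,0,100],[0,0,0,0,0,0,100],[0,0,0,0,0,0,100],[0,0,0,0,0,0,100],[0,0,0,0,0,0,100]])

```text
t: 12.12
tool_pos: [0.469, 0.3788, 0.0627]
eef_rot: [[-0.0, 0.016, 1.0], [-0.0, 1.0, -0.016], [-1.0, -0.0, -0.0]]
ft_force: [0.8, -0.3, 0.3]
width: 0.0826
```

jog_arm(steps=[[0,0,0,0,0,0,100],[0,0,0,0,0,1,100],[0,0,0,0,0,2,100],[0,0,0,0,0,3,100],[0,0,0,0,0,3,100],[0,0,0,0,0,3,100],[0,0,0,0,0,2,100],[0,0,0,0,0,1,100],[0,0,0,0,0,0,100],[0,0,0,0,0,0,100]])

```text
t: 12.95
tool_pos: [0.4689, 0.3788, 0.2127]
eef_rot: [[-0.0, 0.016, 1.0], [0.0, 1.0, -0.016], [-1.0, 0.0, -0.0]]
ft_force: [0.1, 1.6, -0.6]
width: 0.0855
```

Run:
```python
from h import *
t=bot.capture("top");s=bot.capture("scene")
cv2.imwrite("pics/top5.png",t[:,:,::-1]);cv2.imwrite("pics/sc5.png",s[:,:,::-1])
cv2.imwrite("pics/v5.png",np.hstack([t[140:340,60:460],s[140:340,150:550]])[:,:,::-1])
o=bot.get_obs();print(o['t'],o['tool_pos'],o['width'],o['ft_force'])
```

```text
13.05 [0.4686 0.3785 0.2116] 0.08516098635225271 [ 0.6197 -0.4943  0.3449]
```

View pics/v5.png

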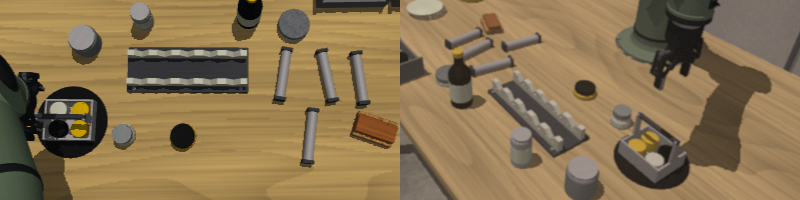

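The caddy stands upright on the mat, the jaws are clear of it, and the cradle is free. Four barrels remain. Next a barrel/cradle finder on the top view.

```bash
cat >> h.py <<'E'
def barrels(im=None,show=True):
    im=bot.capture("top") if im is None else im
    info=bot.camera_info("top");hsv=cv2.cvtColor(np.ascontiguousarray(im),cv2.COLOR_RGB2HSV)
    m=((hsv[:,:,1]<90)|(hsv[:,:,2]<45)).astype(np.uint8)*255
    n,l,st,c=cv2.connectedComponentsWithStats(m);out=[]
    for k in range(1,n):
        if not 350<st[k,4]<900: continue
        q=plane(info,np.argwhere(l==k)[:,::-1],.017)
        _,v=cv2.PCACompute(q.astype(np.float32),None); mid=[]
        w=(q-q.mean(0))@v.T;L=np.ptp(w,axis=0)
        if .13<L[0]<.175 and L[1]<.055:
            d=v[0]*np.sign(v[0,0]);mid=q.mean(0)+((w.max(0)+w.min(0))/2)@v
            out.append((mid,np.degrees(np.arctan2(d[1],d[0])),L))
            if show: print("barrel",mid,"yaw %.1f"%np.degrees(np.arctan2(d[1],d[0])),L,np.round(c[k]))
    return out
E
python3 - <<'E'
from h import *
t=cv2.imread("pics/top5.png")[:,:,::-1];barrels(t)
hsv=cv2.cvtColor(np.ascontiguousarray(t),cv2.COLOR_RGB2HSV)
info=bot.camera_info("top")
# white rails of the cradle
m=((hsv[:,:,1]<90)&(hsv[:,:,2]>120)).astype(np.uint8);m[:180]=0;m[240:]=0;m[:,:180]=0;m[:,315:]=0
n,l,st,c=cv2.connectedComponentsWithStats(cv2.morphologyEx(m,cv2.MORPH_CLOSE,np.ones((3,9))))
for k in range(1,n):
    if st[k,4]>40:
        q=plane(info,np.argwhere(l==k)[:,::-1],.04).astype(np.float32);r=cv2.minAreaRect(q);print("rail",r,c[k])
p=((hsv[:,:,1]<90)|(hsv[:,:,2]<45)).astype(np.uint8)
n,l,st,c=cv2.connectedComponentsWithStats(p);k=l[210,250];q=plane(info,np.argwhere(l==k)[:,::-1],.01).astype(np.float32);print("plate",cv2.minAreaRect(q))
E
```

```text
barrel [ 0.5925 -0.2152] yaw -10.6 [0.1575 0.0316] [343. 214.]
barrel [ 0.5858 -0.3367] yaw 9.2 [0.1549 0.0368] [387. 215.]
barrel [ 0.5775 -0.4285] yaw 4.6 [0.1561 0.0387] [419. 218.]
barrel [ 0.4191 -0.2818] yaw -9.0 [0.1541 0.0353] [370. 275.]
barrel [0.1327 0.6871] yaw 3.2 [0.1392 0.0375] [  6. 390.]
rail ((0.6519366502761841, 0.05465801805257797), (0.33251458406448364, 0.020093807950615883), 89.05901336669922) [246.8802 192.5674]
rail ((0.5712877511978149, 0.0562717467546463), (0.33138376474380493, 0.01931454986333847), 88.57416534423828) [245.9594 220.8157]
plate ((0.6102883815765381, 0.05604660511016846), (0.3426741063594818, 0.13012836873531342), 89.05866241455078)
```

jog_arm(steps=[[0,0,-0.087,0.62,-2.97,-0.3,100],[0,0,-0.087,0.62,-2.97,-0.3,100],[0,0,-0.087,0.62,-2.97,-0.3,100],[0,0,-0.087,0.62,-2.97,-0.3,100],[0,0,-0.087,0.62,-2.97,-0.3,100],[0,0,-0.087,0.62,-2.97,-0.3,100],[0,0,-0.087,0.62,-2.97,-0.3,100],[0,0,-0.087,0.62,-2.97,-0.3,100],[0,0,-0.087,0.62,-2.97,-0.3,100],[0,0,-0.087,0.62,-2.97,-0.3,100]])

```text
t: 13.88
tool_pos: [0.5306, 0.0802, 0.1817]
eef_rot: [[-0.001, 0.777, 0.629], [-0.001, 0.629, -0.777], [-1.0, -0.002, -0.0]]
ft_force: [-0.1, 0.2, 1.0]
width: 0.0857
```

jog_arm(steps=[[0,0,-0.087,0.62,-2.97,-0.3,100],[0,0,-0.087,0.62,-2.97,-0.3,100],[0,0,-0.087,0.62,-2.97,-0.3,100],[0,0,-0.087,0.62,-2.97,-0.3,100],[0,0,-0.087,0.62,-2.97,-0.3,100],[0,0,-0.087,0.62,-2.97,-0.3,100],[0,0,-0.087,0.62,-2.97,-0.3,100],[0,0,-0.087,0.62,-2.97,-0.3,100],[0,0,-0.087,0.62,-2.97,-0.3,100],[0,0,-0.087,0.62,-2.97,-0.3,100]])

```text
t: 14.72
tool_pos: [0.5926, -0.2166, 0.1513]
eef_rot: [[-0.002, 0.982, -0.188], [0.0, -0.188, -0.982], [-1.0, -0.002, 0.0]]
ft_force: [1.8, -0.8, 0.3]
width: 0.0854
```

jog_arm(steps=[[0,0,0,0,0,-1,100],[0,0,0,0,0,-2,100],[0,0,0,0,0,-2,100],[0,0,0,0,0,-2,100],[0,0,0,0,0,-1,100],[0,0,0,0,0,0,100],[0,0,0,0,0,0,100],[0,0,0,0,0,0,100],[0,0,0,0,0,0,100],[0,0,0,0,0,0,100]])

```text
t: 15.55
tool_pos: [0.5936, -0.2152, 0.0737]
eef_rot: [[0.001, 0.983, -0.184], [-0.0, -0.184, -0.983], [-1.0, 0.001, -0.0]]
ft_force: [-0.2, -0.2, -0.4]
width: 0.0856
```

Run:
```python
from h import *
o=bot.get_obs();i=bot.camera_info("wrist");w=bot.capture("wrist");cv2.imwrite("pics/w6.png",w[:,:,::-1]);print(o['tool_pos'],o['eef_rot'],o['joint_pos'],i)
barrels()
```

```text
[ 0.5936 -0.2152  0.0737] [[ 0.0012  0.9829 -0.1841]
 [-0.0002 -0.184  -0.9829]
 [-1.      0.0012 -0.    ]] [-11.0588  46.4051  41.3329  97.7857 -38.1772  50.7311 -54.0066] {'intrinsics': array([[325.1923,   0.    , 282.0994],
       [  0.    , 325.1923, 208.2483],
       [  0.    ,   0.    ,   1.    ]]), 'origin': array([ 0.6585, -0.2264,  0.2531]), 'rotation': array([[-0.1844, -0.9482, -0.2585],
       [-0.9828,  0.1778,  0.0492],
       [-0.0007,  0.2631, -0.9648]])}
barrel [0.6489 0.7431] yaw 8.4 [0.1531 0.029 ] [  4. 202.]
barrel [ 0.5562 -0.4389] yaw 3.0 [0.1542 0.0377] [423. 225.]
barrel [ 0.4191 -0.2818] yaw -9.0 [0.1541 0.0353] [370. 275.]
barrel [0.1326 0.687 ] yaw 3.3 [0.1394 0.0375] [  6. 390.]
```

View pics/w6.png

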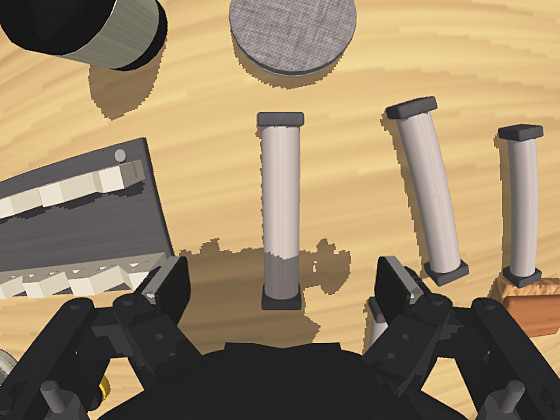

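The barrel lies centred between the jaws (column 281, collars at rows 118 and 300). Also, the far barrel has been knocked to about (0.556, −0.439). Descending.

jog_arm(steps=[[0,0,0,-0.1,0,-1,100],[0,0,0,0,0,-2,100],[0,0,0,0,0,-2,100],[0,0,0,0,0,-2,100],[0,0,0,0,0,-1,100],[0,0,0,0,0,-0.8,100],[0,0,0,0,0,-0.5,100],[0,0,0,0,0,-0.5,100],[0,0,0,0,0,0,100],[0,0,0,0,0,0,100]])

```text
t: 16.48
tool_pos: [0.5924, -0.2153, -0.0248]
eef_rot: [[0.001, 0.983, -0.184], [-0.0, -0.184, -0.983], [-1.0, 0.001, 0.0]]
ft_force: [0.1, 0.5, -0.7]
width: 0.0855
```

Run:
```python
from h import *
w=bot.capture("wrist");s=bot.capture("scene")
cv2.imwrite("pics/w7.png",np.hstack([w[90:400,110:450],cv2.resize(s[170:250,200:300],(388,310))])[:,:,::-1])
```

```text
(no output)
```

View pics/w7.png

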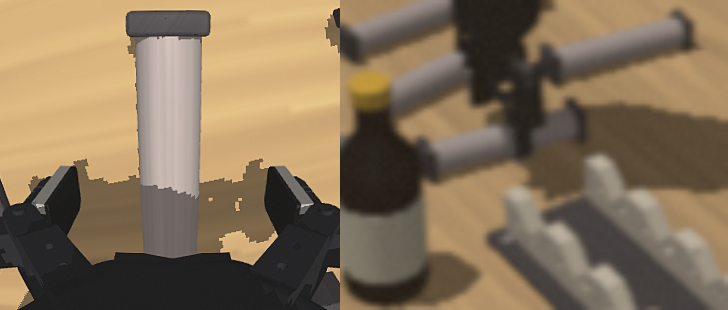

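jog_arm(steps=[[0,0,0,0,0,-0.3,100],[0,0,0,0,0,-0.3,100],[0,0,0,0,0,0,60],[0,0,0,0,0,0,30],[0,0,0,0,0,0,0],[0,0,0,0,0,0,0],[0,0,0,0,0,0,0],[0,0,0,0,0,0,0],[0,0,0,0,0,0,0],[0,0,0,0,0,0,0]])

```text
t: 17.42
tool_pos: [0.5922, -0.2152, -0.0308]
eef_rot: [[0.0, 0.983, -0.184], [0.0, -0.184, -0.983], [-1.0, 0.0, -0.0]]
ft_force: [-1.3, 0.7, 6.1]
width: 0.0257
```

jog_arm(steps=[[0,0,0,0,0,0,0],[0,0,0,0,0,0,0],[0,0,0,0,0,0.5,0],[0,0,0,0,0,1,0],[0,0,0,0,0,1,0],[0,0,0,0,0,0.5,0],[0,0,0,0,0,0,0],[0,0,0,0,0,0,0],[0,0,0,0,0,0,0],[0,0,0,0,0,0,0]])

```text
t: 18.25
tool_pos: [0.5919, -0.215, -0.0016]
eef_rot: [[-0.001, 0.983, -0.184], [0.0, -0.184, -0.983], [-1.0, -0.001, -0.0]]
ft_force: [-0.8, 0.0, -2.1]
width: 0.0258
```

Barrel 1 held (2.1 N). Carrying it to the groove at y ≈ 0.120.

jog_arm(steps=[[0,0,0,0,0,1.5,0],[0,0,0,0,0,2.5,0],[0,0,0.017,0.05,0.93,2.5,0],[0,0,0.017,0.1,1.86,1.2,0],[0,0,0.017,0.13,2.33,0,0],[0,0,0.017,0.13,2.33,0,0],[0,0,0.017,0.13,2.33,0,0],[0,0,0.017,0.13,2.33,0,0],[0,0,0.017,0.13,2.33,0,0],[0,0,0.017,0.13,2.33,0,0]])

```text
t: 19.08
tool_pos: [0.6014, -0.0465, 0.0767]
eef_rot: [[0.0, 0.999, -0.049], [0.0, -0.049, -0.999], [-1.0, 0.0, -0.0]]
ft_force: [0.5, -0.2, -1.7]
width: 0.026
```

jog_arm(steps=[[0,0,0.017,0.13,2.33,0,0],[0,0,0.016,0.13,2.33,0,0],[0,0,0,0.13,2.33,0,0],[0,0,0,0.13,2.33,0,0],[0,0,0,0.13,2.33,0,0],[0,0,0,0.13,2.33,0,0],[0,0,0,0.1,1.86,0,0],[0,0,0,0.05,0.93,0,0],[0,0,0,0,0,0,0],[0,0,0,0,0,0,0]])

```text
t: 19.92
tool_pos: [0.6107, 0.1195, 0.0762]
eef_rot: [[0.0, 1.0, -0.016], [-0.001, -0.016, -1.0], [-1.0, 0.0, 0.001]]
ft_force: [0.4, -1.1, -1.6]
width: 0.0261
```

Run:
```python
from h import *
o=bot.get_obs();print(o['tool_pos'],o['eef_rot'][:,2],o['width'],o['ft_force'],bot.camera_info("wrist"))
w=bot.capture("wrist");s=bot.capture("scene")
cv2.imwrite("pics/w8.png",np.hstack([w,cv2.resize(s[160:300,200:280],(240,420))])[:,:,::-1])
```

```text
[0.6107 0.1195 0.0762] [-0.0163 -0.9999  0.0005] 0.026082180883886627 [ 0.4081 -1.0673 -1.6053] {'intrinsics': array([[325.1923,   0.    , 282.0994],
       [  0.    , 325.1923, 208.2483],
       [  0.    ,   0.    ,   1.    ]]), 'origin': array([0.677 , 0.1196, 0.2556]), 'rotation': array([[-0.0166, -0.9644, -0.2639],
       [-0.9999,  0.016 ,  0.0045],
       [-0.0002,  0.264 , -0.9645]])}
```

View pics/w8.png

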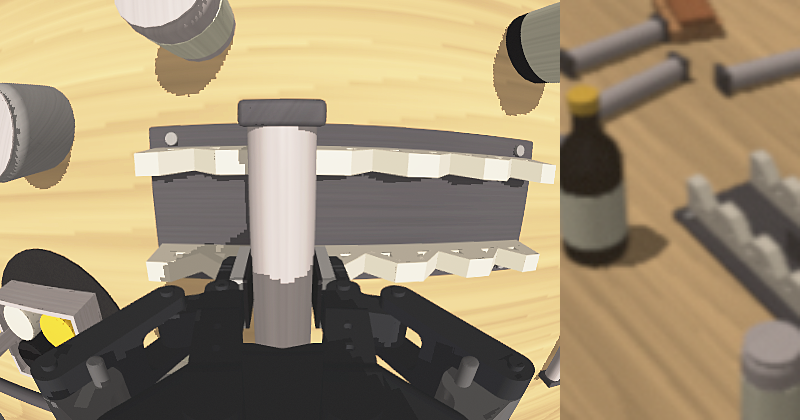

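The barrel hangs square over the second groove: far rail from (135,158) to (555,173), barrel at column ~282. Checking the numbers from this picture.

Run:
```python
from h import *
i={'intrinsics':bot.camera_info("wrist")['intrinsics'],'origin':np.array([.677,.1196,.2556]),'rotation':np.array([[-.0166,-.9644,-.2639],[-.9999,.016,.0045],[-.0002,.264,-.9645]])}
p=plane(i,[(135,156),(555,168)],.048,True);print("rail",p,p.mean(0))
print("collar near face top corners z~.139",plane(i,[(240,124),(326,124),(238,100),(326,100)],.139,True))
print("peaks",plane(i,[(212,150),(360,152)],.048,True))
```

```text
rail [[ 0.659   0.2207]
 [ 0.6517 -0.111 ]] [0.6553 0.0549]
collar near face top corners z~.139 [[0.6765 0.1346]
 [0.676  0.104 ]
 [0.6852 0.1351]
 [0.6847 0.1039]]
peaks [[0.66   0.1653]
 [0.6573 0.0693]]
```

jog_arm(steps=[[0,0,0,0,0,-1,0],[0,0,0,0,0,-1.5,0],[0,0,0,0,0,-1.5,0],[0,0,0,0,0,-1.2,0],[0,0,0,0,0,-1,0],[0,0,0,0,0,-0.5,0],[0,0,0,0,0,-0.3,0],[0,0,0,0,0,-0.2,0],[0,0,0,0,0,0,0],[0,0,0,0,0,0,0]])

```text
t: 20.85
tool_pos: [0.611, 0.1203, 0.0042]
eef_rot: [[0.001, 1.0, -0.016], [0.0, -0.016, -1.0], [-1.0, 0.001, -0.0]]
ft_force: [1.3, 0.7, -1.0]
width: 0.0262
```

jog_arm(steps=[[0,0,0,0,0,-0.1,0],[0,0,0,0,0,-0.1,0],[0,0,0,0,0,0,0],[0,0,0,0,0,0,0],[0,0,0,0,0,0,0],[0,0,0,0,0,0,0],[0,0,0,0,0,0,0],[0,0,0,0,0,0,0],[0,0,0,0,0,0,0],[0,0,0,0,0,0,0]])

```text
t: 21.68
tool_pos: [0.6109, 0.1201, 0.002]
eef_rot: [[0.0, 1.0, -0.016], [-0.0, -0.016, -1.0], [-1.0, 0.0, 0.0]]
ft_force: [1.3, -0.5, 4.2]
width: 0.0262
```

jog_arm(steps=[[0,0,0,0,0,0,40],[0,0,0,0,0,0,60],[0,0,0,0,0,0,60],[0,0,0,0,0,0,60],[0,0,0,0,0,0,60],[0,0,0,0,0,1,60],[0,0,0,0,0,2,60],[0,0,0,0,0,3,60],[0,0,0,0,0,3,60],[0,0,0,0,0,2,60]])

```text
t: 22.52
tool_pos: [0.6113, 0.1199, 0.115]
eef_rot: [[0.002, 1.0, -0.017], [0.0, -0.017, -1.0], [-1.0, 0.002, -0.0]]
ft_force: [0.5, 0.2, -0.5]
width: 0.0511
```

jog_arm(steps=[[0,0,0.012,-0.18,-3.26,0,60],[0,0,0.012,-0.18,-3.26,0,60],[0,0,0.012,-0.18,-3.26,0,60],[0,0,0.012,-0.18,-3.26,0,80],[0,0,0.012,-0.18,-3.26,0,100],[0,0,0.012,-0.18,-3.26,0,100],[0,0,0.012,-0.18,-3.26,0,100],[0,0,0.012,-0.18,-3.26,0,100],[0,0,0.012,-0.18,-3.26,0,100],[0,0,0.012,-0.18,-3.26,0,100]])

```text
t: 23.35
tool_pos: [0.5924, -0.2074, 0.1126]
eef_rot: [[0.0, 0.995, 0.104], [-0.0, 0.104, -0.995], [-1.0, 0.0, 0.0]]
ft_force: [0.0, 0.1, -0.1]
width: 0.0855
```

jog_arm(steps=[[0,0,0.014,-0.18,-3.26,0,100],[0,0,0.014,-0.18,-3.26,0,100],[0,0,0.014,-0.18,-3.26,0,100],[0,0,0.014,-0.18,-3.26,0,100],[0,0,0,0,0,0,100],[0,0,0,0,0,0,100],[0,0,0,0,0,-1,100],[0,0,0,0,0,-1,100],[0,0,0,0,0,0,100],[0,0,0,0,0,0,100]])

```text
t: 24.18
tool_pos: [0.5854, -0.3348, 0.0908]
eef_rot: [[-0.001, 0.987, 0.16], [0.001, 0.16, -0.987], [-1.0, -0.001, -0.001]]
ft_force: [0.3, 0.6, 0.3]
width: 0.0852
```

Run:
```python
from h import *
o=bot.get_obs();i=bot.camera_info("wrist");w=bot.capture("wrist");cv2.imwrite("pics/w9.png",w[:,:,::-1]);print(o['tool_pos'],o['eef_rot'][:,2],o['joint_pos'])
barrels()
# barrel near the axis in the wrist view: bright low-saturation blob (body) 
hsv=cv2.cvtColor(np.ascontiguousarray(w),cv2.COLOR_RGB2HSV)
m=((hsv[:,:,1]<60)&(hsv[:,:,2]>90)).astype(np.uint8);m=cv2.morphologyEx(m,cv2.MORPH_OPEN,np.ones((5,5)))
n,l,st,c=cv2.connectedComponentsWithStats(m)
for k in range(1,n):
    if st[k,4]>800: 
        q=plane(i,np.argwhere(l==k)[:,::-1],.02,True).astype(np.float32);r=cv2.minAreaRect(q);print(np.round(c[k]),st[k],r)
```

```text
[ 0.5854 -0.3348  0.0908] [ 0.1604 -0.9871 -0.0011] [  3.0223  46.8701  36.8426  89.6878 -32.4642  54.6184 -30.3566]
barrel [0.6489 0.7431] yaw 8.4 [0.1531 0.029 ] [  4. 202.]
barrel [0.1326 0.6871] yaw 3.2 [0.1394 0.0375] [  6. 390.]
[202.  24.] [ 150    0  111   57 5064] ((0.7177601456642151, -0.24659709632396698), (0.049537528306245804, 0.09141617268323898), 3.063734769821167)
[ 28. 103.] [   0   94   58   20 1053] ((0.6462609767913818, -0.07461024820804596), (0.08685184270143509, 0.0186014324426651), 88.9371109008789)
[284. 202.] [ 267  123   35  164 5475] ((0.581844687461853, -0.3354049324989319), (0.1375451534986496, 0.027175582945346832), 9.177297592163086)
[ 25. 186.] [   0  168   54   36 1356] ((0.5627807974815369, -0.07508262991905212), (0.08304047584533691, 0.03167760372161865), 88.98440551757812)
[400. 231.] [ 377  184   44  118 2779] ((0.5636309385299683, -0.44010573625564575), (0.1163073182106018, 0.04123081639409065), 17.26035499572754)
[210. 331.] [ 194  310   34   44 1115] ((0.447238028049469, -0.2842738926410675), (0.027455467730760574, 0.055828262120485306), 81.2882308959961)
```

Barrel 2 is under the jaws and aligned (yaw 9.2°). Grasping it now.

jog_arm(steps=[[0,0,0,-0.1,-0.1,-1,100],[0,0,0,0,0,-2,100],[0,0,0,0,0,-2.5,100],[0,0,0,0,0,-2.5,100],[0,0,0,0,0,-2,100],[0,0,0,0,0,-1,100],[0,0,0,0,0,-0.6,100],[0,0,0,0,0,-0.6,100],[0,0,0,0,0,0,100],[0,0,0,0,0,0,60]])

```text
t: 25.12
tool_pos: [0.5848, -0.3375, -0.0295]
eef_rot: [[0.001, 0.987, 0.159], [-0.0, 0.159, -0.987], [-1.0, 0.001, 0.001]]
ft_force: [-0.7, -0.0, -0.0]
width: 0.0753
```

jog_arm(steps=[[0,0,0,0,0,0,30],[0,0,0,0,0,0,0],[0,0,0,0,0,0,0],[0,0,0,0,0,0,0],[0,0,0,0,0,0,0],[0,0,0,0,0,0,0],[0,0,0,0,0,0,0],[0,0,0,0,0,0,0],[0,0,0,0,0,0.5,0],[0,0,0,0,0,1.5,0]])

```text
t: 25.95
tool_pos: [0.5834, -0.3364, -0.0113]
eef_rot: [[-0.003, 0.987, 0.159], [0.001, 0.159, -0.987], [-1.0, -0.002, -0.002]]
ft_force: [-0.0, 0.3, -2.1]
width: 0.026
```

jog_arm(steps=[[0,0,0,0,0,2.5,0],[0,0,0,0,0,2.5,0],[0,0,0,0,0,2.5,0],[0,0,0,0,0,1,0],[0,0,0,0,0,0,0],[0,0,0,0,0,0,0],[0,0,0,0,0,0,0],[0,0,0,0,0,0,0],[0,0,0,0,0,0,0],[0,0,0,0,0,0,0]])

```text
t: 26.78
tool_pos: [0.5841, -0.3371, 0.074]
eef_rot: [[-0.001, 0.987, 0.159], [0.0, 0.159, -0.987], [-1.0, -0.001, -0.001]]
ft_force: [0.4, -0.8, -3.0]
width: 0.0257
```

jog_arm(steps=[[0,0,-0.011,0.06,0.96,0,0],[0,0,-0.011,0.12,1.92,0,0],[0,0,-0.011,0.16,2.4,0,0],[0,0,-0.011,0.16,2.4,0,0],[0,0,-0.011,0.16,2.4,0,0],[0,0,-0.011,0.16,2.4,0,0],[0,0,-0.011,0.16,2.4,0,0],[0,0,-0.011,0.16,2.4,0,0],[0,0,-0.011,0.16,2.4,0,0],[0,0,-0.011,0.16,2.4,0,0]])

```text
t: 27.62
tool_pos: [0.5989, -0.1144, 0.0747]
eef_rot: [[-0.0, 0.999, 0.049], [0.0, 0.049, -0.999], [-1.0, -0.0, -0.0]]
ft_force: [0.9, -0.6, -2.7]
width: 0.0261
```

jog_arm(steps=[[0,0,-0.011,0.16,2.4,0,0],[0,0,-0.011,0.16,2.4,0,0],[0,0,-0.011,0.16,2.4,0,0],[0,0,-0.011,0.16,2.4,0,0],[0,0,-0.011,0.16,2.4,0,0],[0,0,-0.011,0.16,2.4,0,0],[0,0,0,0.12,1.92,0,0],[0,0,0,0.06,0.96,0,0],[0,0,0,0,0,0,0],[0,0,0,0,0,0,0]])

```text
t: 28.45
tool_pos: [0.6102, 0.0563, 0.0747]
eef_rot: [[-0.0, 1.0, -0.016], [-0.0, -0.016, -1.0], [-1.0, -0.0, 0.0]]
ft_force: [-0.4, -0.9, -2.0]
width: 0.0258
```

Run:
```python
from h import *
o=bot.get_obs();i=bot.camera_info("wrist");w=bot.capture("wrist");cv2.imwrite("pics/w10.png",w[:,:,::-1]);print(o['tool_pos'],o['eef_rot'][:,2],o['width'])
s=bot.capture("scene");t=bot.capture("top")
cv2.imwrite("pics/v10.png",np.hstack([w[:,60:500],cv2.resize(s[180:320,220:340],(360,420))])[:,:,::-1])
```

```text
[0.6102 0.0563 0.0747] [-0.0159 -0.9999  0.0005] 0.025768778896525662
```

View pics/v10.png

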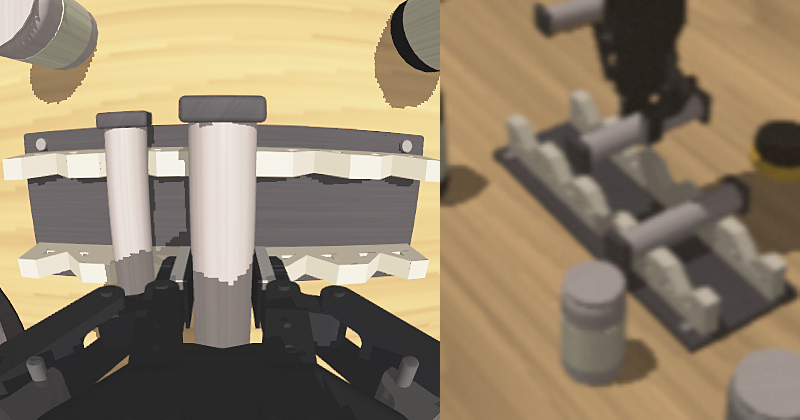

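Barrel 1 is seated in its groove and barrel 2 hangs over the middle groove. Lowering, releasing, then going on to the next one.

jog_arm(steps=[[0,0,0,0,0,-1,0],[0,0,0,0,0,-1.5,0],[0,0,0,0,0,-1.5,0],[0,0,0,0,0,-1.2,0],[0,0,0,0,0,-1,0],[0,0,0,0,0,-0.5,0],[0,0,0,0,0,-0.3,0],[0,0,0,0,0,-0.2,0],[0,0,0,0,0,0,0],[0,0,0,0,0,0,0]])

```text
t: 29.43
tool_pos: [0.6108, 0.056, 0.0032]
eef_rot: [[0.001, 1.0, -0.017], [-0.0, -0.017, -1.0], [-1.0, 0.001, 0.0]]
ft_force: [-0.4, -3.8, -1.0]
width: 0.0257
```

jog_arm(steps=[[0,0,0,0,0,-0.1,0],[0,0,0,0,0,0,0],[0,0,0,0,0,0,0],[0,0,0,0,0,0,0],[0,0,0,0,0,0,0],[0,0,0,0,0,0,0],[0,0,0,0,0,0,0],[0,0,0,0,0,0,0],[0,0,0,0,0,0,0],[0,0,0,0,0,0,0]])

```text
t: 30.27
tool_pos: [0.611, 0.0557, 0.0028]
eef_rot: [[0.001, 1.0, -0.017], [-0.0, -0.017, -1.0], [-1.0, 0.001, 0.0]]
ft_force: [-4.4, -4.8, 9.6]
width: 0.0263
```

jog_arm(steps=[[0,0,0,0,0,0,30],[0,0,0,0,0,0,50],[0,0,0,0,0,0,50],[0,0,0,0,0,0,50],[0,0,0,0,0,0,50],[0,0,0,0,0,1,50],[0,0,0,0,0,2,50],[0,0,0,0,0,3,50],[0,0,0,0,0,3,50],[0,0,0,0,0,2,50]])

```text
t: 31.1
tool_pos: [0.6111, 0.0561, 0.115]
eef_rot: [[0.002, 1.0, -0.017], [0.0, -0.017, -1.0], [-1.0, 0.002, -0.0]]
ft_force: [0.1, 0.5, -0.2]
width: 0.0426
```

jog_arm(steps=[[0,0,-0.0118,-1.6,-2.82,0,60],[0,0,-0.0118,-1.6,-2.82,0,60],[0,0,-0.0118,-1.6,-2.82,0,60],[0,0,-0.0118,-1.6,-2.82,0,80],[0,0,-0.0118,-1.6,-2.82,0,100],[0,0,-0.0118,-1.6,-2.82,0,100],[0,0,-0.0118,-1.6,-2.82,0,100],[0,0,-0.0118,-1.6,-2.82,0,100],[0,0,-0.0118,-1.6,-2.82,0,100],[0,0,-0.0118,-1.6,-2.82,0,100]])

```text
t: 31.93
tool_pos: [0.4497, -0.2267, 0.1125]
eef_rot: [[0.001, 0.991, -0.135], [0.0, -0.135, -0.991], [-1.0, 0.001, -0.0]]
ft_force: [0.9, 0.5, -0.0]
width: 0.0852
```

jog_arm(steps=[[0,0,-0.0118,-1.6,-2.82,0,100],[0,0,-0.0118,-1.6,-2.82,0,100],[0,0,0,0,0,-1,100],[0,0,0,0,0,-1,100],[0,0,0,0,0,0,100],[0,0,0,0,0,0,100],[0,0,0,0,0,0,100],[0,0,0,0,0,0,100],[0,0,0,0,0,0,100],[0,0,0,0,0,0,100]])

```text
t: 32.77
tool_pos: [0.4188, -0.2817, 0.092]
eef_rot: [[0.0, 0.988, -0.156], [-0.0, -0.156, -0.988], [-1.0, 0.0, -0.0]]
ft_force: [-0.1, 0.6, -0.5]
width: 0.0854
```

```bash
cat >> h.py <<'E'
def wbar():
    o=bot.get_obs();i=bot.camera_info("wrist");w=bot.capture("wrist")
    print(o['t'],"tool",o['tool_pos'],o['eef_rot'][:,2],"j",o['joint_pos'])
    hsv=cv2.cvtColor(np.ascontiguousarray(w),cv2.COLOR_RGB2HSV)
    m=((hsv[:,:,1]<60)&(hsv[:,:,2]>90)).astype(np.uint8);m=cv2.morphologyEx(m,cv2.MORPH_OPEN,np.ones((5,5)))
    n,l,st,c=cv2.connectedComponentsWithStats(m)
    for k in range(1,n):
        if st[k,4]>800:
            q=plane(i,np.argwhere(l==k)[:,::-1],.02,True).astype(np.float32);print("wrist",np.round(c[k]),st[k],cv2.minAreaRect(q))
    return w
E
python3 - <<'E'
from h import *
w=wbar();cv2.imwrite("pics/w11.png",w[:,:,::-1]);barrels()
E
```

```text
32.7667 tool [ 0.4188 -0.2817  0.092 ] [-0.1565 -0.9877 -0.    ] j [ -3.372   35.229   43.0004 116.4293 -35.9073  42.1442 -36.853 ]
wrist [28. 16.] [   0    0   68   43 1523] ((0.655156672000885, -0.06828223168849945), (0.09710663557052612, 0.041946787387132645), 88.43121337890625)
wrist [446.  49.] [ 420    0   50  100 2987] ((0.5315338373184204, -0.4367762506008148), (0.08741070330142975, 0.030863141641020775), 2.5581986904144287)
wrist [34. 87.] [   0   66   73   50 1866] ((0.5720905065536499, -0.0631999671459198), (0.10504492372274399, 0.029993468895554543), 88.70918273925781)
wrist [281. 202.] [ 264  123   35  163 5429] ((0.41544830799102783, -0.27921292185783386), (0.027216246351599693, 0.13714787364006042), 81.36731719970703)
barrel [0.6489 0.7431] yaw 8.4 [0.1531 0.029 ] [  4. 202.]
barrel [0.1326 0.6871] yaw 3.2 [0.1394 0.0375] [  6. 390.]
```

Barrel 3 is aligned under the jaws. Grasping it.

jog_arm(steps=[[0,0,0,0,0.1,-1,100],[0,0,0,0,0,-2,100],[0,0,0,0,0,-2.5,100],[0,0,0,0,0,-2.5,100],[0,0,0,0,0,-2,100],[0,0,0,0,0,-1,100],[0,0,0,0,0,-0.6,100],[0,0,0,0,0,-0.6,100],[0,0,0,0,0,0,100],[0,0,0,0,0,0,60]])

```text
t: 33.7
tool_pos: [0.4188, -0.2812, -0.0297]
eef_rot: [[0.001, 0.988, -0.157], [-0.0, -0.157, -0.988], [-1.0, 0.001, 0.0]]
ft_force: [0.5, -0.2, -0.2]
width: 0.0751
```

jog_arm(steps=[[0,0,0,0,0,0,30],[0,0,0,0,0,0,0],[0,0,0,0,0,0,0],[0,0,0,0,0,0,0],[0,0,0,0,0,0,0],[0,0,0,0,0,0,0],[0,0,0,0,0,0,0],[0,0,0,0,0,0,0],[0,0,0,0,0,0.5,0],[0,0,0,0,0,1.5,0]])

```text
t: 34.53
tool_pos: [0.4178, -0.2805, -0.0109]
eef_rot: [[-0.002, 0.988, -0.157], [0.001, -0.157, -0.988], [-1.0, -0.002, -0.001]]
ft_force: [-0.6, 0.2, -3.0]
width: 0.0263
```

jog_arm(steps=[[0,0,0,0,0,2.5,0],[0,0,0,0,0,2.5,0],[0,0,0,0,0,2.5,0],[0,0,0,0,0,1,0],[0,0,0,0,0,0,0],[0,0,0,0,0,0,0],[0,0,0,0,0,0,0],[0,0,0,0,0,0,0],[0,0,0,0,0,0,0],[0,0,0,0,0,0,0]])

```text
t: 35.37
tool_pos: [0.4181, -0.281, 0.0742]
eef_rot: [[-0.001, 0.988, -0.157], [0.0, -0.157, -0.988], [-1.0, -0.001, -0.0]]
ft_force: [-0.3, 0.2, -2.3]
width: 0.0262
```

jog_arm(steps=[[0,0,0.0088,0.47,0.66,0,0],[0,0,0.0088,0.93,1.33,0,0],[0,0,0.0088,1.165,1.66,0,0],[0,0,0.0088,1.165,1.66,0,0],[0,0,0.0088,1.165,1.66,0,0],[0,0,0.0088,1.165,1.66,0,0],[0,0,0.0088,1.165,1.66,0,0],[0,0,0.0088,1.165,1.66,0,0],[0,0,0.0088,1.165,1.66,0,0],[0,0,0.0088,1.165,1.66,0,0]])

```text
t: 36.2
tool_pos: [0.5263, -0.1267, 0.0746]
eef_rot: [[-0.0, 0.998, -0.069], [0.0, -0.069, -0.998], [-1.0, -0.0, -0.0]]
ft_force: [0.2, -0.4, -2.5]
width: 0.0262
```

jog_arm(steps=[[0,0,0.0088,1.165,1.66,0,0],[0,0,0.0088,1.165,1.66,0,0],[0,0,0.0088,1.165,1.66,0,0],[0,0,0.0088,1.165,1.66,0,0],[0,0,0.0088,1.165,1.66,0,0],[0,0,0.0088,1.165,1.66,0,0],[0,0,0,0.93,1.33,0,0],[0,0,0,0.47,0.66,0,0],[0,0,0,0,0,0,0],[0,0,0,0,0,0,0]])

```text
t: 37.03
tool_pos: [0.6091, -0.0091, 0.0745]
eef_rot: [[-0.001, 1.0, -0.017], [-0.0, -0.017, -1.0], [-1.0, -0.001, 0.001]]
ft_force: [-0.2, -0.7, -2.0]
width: 0.026
```

jog_arm(steps=[[0,0,0,0,0,-1,0],[0,0,0,0,0,-1.5,0],[0,0,0,0,0,-1.5,0],[0,0,0,0,0,-1.2,0],[0,0,0,0,0,-1,0],[0,0,0,0,0,-0.5,0],[0,0,0,0,0,-0.2,0],[0,0,0,0,0,0,0],[0,0,0,0,0,0,0],[0,0,0,0,0,0,0]])

```text
t: 37.87
tool_pos: [0.61, -0.0088, 0.0064]
eef_rot: [[0.001, 1.0, -0.017], [0.0, -0.017, -1.0], [-1.0, 0.001, -0.0]]
ft_force: [-0.5, 0.1, -2.5]
width: 0.0257
```

jog_arm(steps=[[0,0,0,0,0,-0.2,0],[0,0,0,0,0,-0.1,0],[0,0,0,0,0,-0.1,0],[0,0,0,0,0,0,0],[0,0,0,0,0,0,0],[0,0,0,0,0,0,0],[0,0,0,0,0,0,0],[0,0,0,0,0,0,0],[0,0,0,0,0,0,0],[0,0,0,0,0,0,0]])

```text
t: 38.7
tool_pos: [0.6099, -0.0089, 0.0023]
eef_rot: [[0.001, 1.0, -0.017], [0.0, -0.017, -1.0], [-1.0, 0.001, -0.0]]
ft_force: [-1.2, 0.4, 6.2]
width: 0.0259
```

jog_arm(steps=[[0,0,0,0,0,0,30],[0,0,0,0,0,0,50],[0,0,0,0,0,0,50],[0,0,0,0,0,0,50],[0,0,0,0,0,0,50],[0,0,0,0,0,1,50],[0,0,0,0,0,2,50],[0,0,0,0,0,3,50],[0,0,0,0,0,3,50],[0,0,0,0,0,2,50]])

```text
t: 39.53
tool_pos: [0.6101, -0.0093, 0.115]
eef_rot: [[0.002, 1.0, -0.018], [-0.0, -0.018, -1.0], [-1.0, 0.002, 0.0]]
ft_force: [1.0, -0.1, 0.1]
width: 0.0425
```

jog_arm(steps=[[0,0,0.0049,-0.386,-3.07,0,60],[0,0,0.0049,-0.386,-3.07,0,60],[0,0,0.0049,-0.386,-3.07,0,60],[0,0,0.0049,-0.386,-3.07,0,80],[0,0,0.0049,-0.386,-3.07,0,100],[0,0,0.0049,-0.386,-3.07,0,100],[0,0,0.0049,-0.386,-3.07,0,100],[0,0,0.0049,-0.386,-3.07,0,100],[0,0,0.0049,-0.386,-3.07,0,100],[0,0,0.0049,-0.386,-3.07,0,100]])

```text
t: 40.37
tool_pos: [0.5705, -0.3173, 0.1126]
eef_rot: [[0.0, 0.999, 0.032], [-0.0, 0.032, -0.999], [-1.0, 0.0, 0.0]]
ft_force: [-0.7, -0.3, -0.8]
width: 0.0852
```

jog_arm(steps=[[0,0,0.0049,-0.386,-3.07,0,100],[0,0,0.0049,-0.386,-3.07,0,100],[0,0,0.0049,-0.386,-3.07,0,100],[0,0,0.0049,-0.386,-3.07,0,100],[0,0,0,0,0,-1,100],[0,0,0,0,0,-1,100],[0,0,0,0,0,0,100],[0,0,0,0,0,0,100],[0,0,0,0,0,0,100],[0,0,0,0,0,0,100]])

```text
t: 41.2
tool_pos: [0.5562, -0.4379, 0.0925]
eef_rot: [[0.001, 0.999, 0.053], [-0.0, 0.053, -0.999], [-1.0, 0.001, 0.0]]
ft_force: [0.3, -1.2, -0.3]
width: 0.0854
```

Run:
```python
from h import *
w=wbar();s=bot.capture("scene");cv2.imwrite("pics/v12.png",np.hstack([w[:,60:500],cv2.resize(s[130:310,200:350],(350,420))])[:,:,::-1])
```

```text
41.2 tool [ 0.5562 -0.4379  0.0925] [ 0.0527 -0.9986  0.0002] j [ 12.1438  50.0317  38.4542  83.8545 -34.1656  58.1062 -28.0982]
wrist [73. 19.] [  41    0   76   46 2655] ((0.7173850536346436, -0.23666715621948242), (0.09166386723518372, 0.045003220438957214), 78.28121948242188)
wrist [539. 193.] [ 512  120   48  137 5242] ((0.577545166015625, -0.6964999437332153), (0.15179568529129028, 0.0781068354845047), 17.073965072631836)
wrist [282. 203.] [ 264  124   36  163 5442] ((0.5517325401306152, -0.4364861845970154), (0.13758186995983124, 0.02740071341395378), 3.1738815307617188)
```

View pics/v12.png

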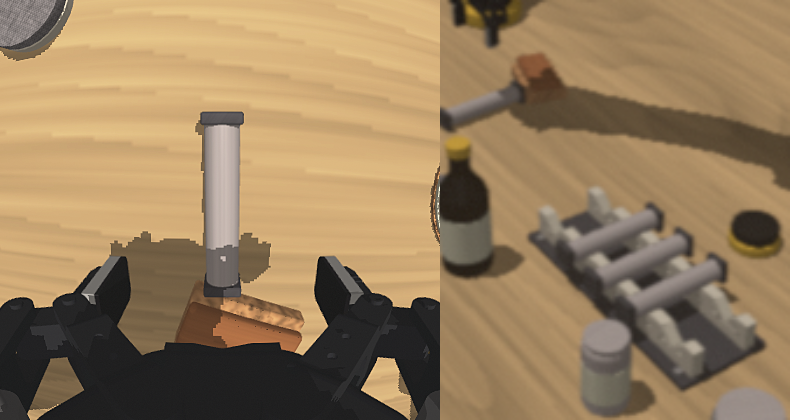

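Three barrels are seated. Barrel 4 is centred between the jaws, with its near collar close to the sanding block, so I'll lift it straight up.

jog_arm(steps=[[0,0,0,0,0.1,-1,100],[0,0,0,0,0,-2,100],[0,0,0,0,0,-2.5,100],[0,0,0,0,0,-2.5,100],[0,0,0,0,0,-2,100],[0,0,0,0,0,-1,100],[0,0,0,0,0,-0.6,100],[0,0,0,0,0,-0.6,100],[0,0,0,0,0,0,100],[0,0,0,0,0,0,60]])

```text
t: 42.13
tool_pos: [0.5559, -0.4379, -0.0295]
eef_rot: [[0.001, 0.999, 0.052], [-0.001, 0.052, -0.999], [-1.0, 0.001, 0.001]]
ft_force: [-0.1, -1.1, 0.2]
width: 0.0756
```

jog_arm(steps=[[0,0,0,0,0,0,30],[0,0,0,0,0,0,0],[0,0,0,0,0,0,0],[0,0,0,0,0,0,0],[0,0,0,0,0,0,0],[0,0,0,0,0,0,0],[0,0,0,0,0,0,0],[0,0,0,0,0,0,0],[0,0,0,0,0,0.5,0],[0,0,0,0,0,1.5,0]])

```text
t: 42.97
tool_pos: [0.5547, -0.4366, -0.0115]
eef_rot: [[-0.002, 0.999, 0.052], [0.002, 0.052, -0.999], [-1.0, -0.002, -0.002]]
ft_force: [-0.0, -0.5, -2.8]
width: 0.026
```

jog_arm(steps=[[0,0,0,0,0,2.5,0],[0,0,0,0,0,2.5,0],[0,0,0,0,0,2.5,0],[0,0,0,0,0,1,0],[0,0,0,0,0,0,0],[0,0,0,0,0,0,0],[0,0,0,0,0,0,0],[0,0,0,0,0,0,0],[0,0,0,0,0,0,0],[0,0,0,0,0,0,0]])

```text
t: 43.8
tool_pos: [0.5552, -0.4374, 0.0739]
eef_rot: [[-0.001, 0.999, 0.051], [0.001, 0.051, -0.999], [-1.0, -0.001, -0.001]]
ft_force: [-0.1, -1.0, -2.6]
width: 0.0257
```

jog_arm(steps=[[0,0,-0.0043,0.13,0.89,0,0],[0,0,-0.0043,0.26,1.78,0,0],[0,0,-0.0043,0.323,2.226,0,0],[0,0,-0.0043,0.323,2.226,0,0],[0,0,-0.0043,0.323,2.226,0,0],[0,0,-0.0043,0.323,2.226,0,0],[0,0,-0.0043,0.323,2.226,0,0],[0,0,-0.0043,0.323,2.226,0,0],[0,0,-0.0043,0.323,2.226,0,0],[0,0,-0.0043,0.323,2.226,0,0]])

```text
t: 44.63
tool_pos: [0.5853, -0.2309, 0.0747]
eef_rot: [[-0.0, 1.0, 0.008], [0.0, 0.008, -1.0], [-1.0, -0.0, -0.0]]
ft_force: [0.2, 0.1, -2.1]
width: 0.0262
```

jog_arm(steps=[[0,0,-0.0043,0.323,2.226,0,0],[0,0,-0.0043,0.323,2.226,0,0],[0,0,-0.0043,0.323,2.226,0,0],[0,0,-0.0043,0.323,2.226,0,0],[0,0,-0.0043,0.323,2.226,0,0],[0,0,-0.0043,0.323,2.226,0,0],[0,0,0,0.26,1.78,0,0],[0,0,0,0.13,0.89,0,0],[0,0,0,0,0,0,0],[0,0,0,0,0,0,0]])

```text
t: 45.47
tool_pos: [0.6084, -0.0727, 0.0748]
eef_rot: [[-0.0, 1.0, -0.017], [-0.0, -0.017, -1.0], [-1.0, -0.0, 0.0]]
ft_force: [-0.7, -0.8, -2.4]
width: 0.026
```

jog_arm(steps=[[0,0,0,0,0,-1,0],[0,0,0,0,0,-1.5,0],[0,0,0,0,0,-1.5,0],[0,0,0,0,0,-1.2,0],[0,0,0,0,0,-1,0],[0,0,0,0,0,-0.5,0],[0,0,0,0,0,-0.2,0],[0,0,0,0,0,0,0],[0,0,0,0,0,0,0],[0,0,0,0,0,0,0]])

```text
t: 46.3
tool_pos: [0.609, -0.0726, 0.0064]
eef_rot: [[0.001, 1.0, -0.017], [-0.0, -0.017, -1.0], [-1.0, 0.001, 0.0]]
ft_force: [-0.4, 0.1, -1.8]
width: 0.026
```

jog_arm(steps=[[0,0,0,0,0,-0.2,0],[0,0,0,0,0,-0.1,0],[0,0,0,0,0,-0.1,0],[0,0,0,0,0,0,0],[0,0,0,0,0,0,0],[0,0,0,0,0,0,0],[0,0,0,0,0,0,0],[0,0,0,0,0,0,0],[0,0,0,0,0,0,0],[0,0,0,0,0,0,0]])

```text
t: 47.13
tool_pos: [0.6089, -0.0729, 0.0023]
eef_rot: [[0.001, 1.0, -0.018], [-0.0, -0.018, -1.0], [-1.0, 0.001, 0.0]]
ft_force: [-1.6, 0.8, 5.9]
width: 0.0258
```

Seated (5.9 N upward). Releasing, rising, and backing off to the side for a final look.

jog_arm(steps=[[0,0,0,0,0,0,30],[0,0,0,0,0,0,50],[0,0,0,0,0,0,50],[0,0,0,0,0,0,50],[0,0,0,0,0,0,50],[0,0,0,0,0,1,50],[0,0,0,0,0,2,50],[0,0,0,0,0,3,50],[0,0,0,0,0,3,50],[0,0,0,0,0,3,50]])

```text
t: 47.97
tool_pos: [0.6083, -0.0727, 0.1238]
eef_rot: [[-0.0, 1.0, -0.018], [-0.0, -0.018, -1.0], [-1.0, -0.0, 0.0]]
ft_force: [1.0, -0.7, -0.4]
width: 0.0425
```

jog_arm(steps=[[0,0,0,-1,-3,2,50],[0,0,0,-1,-3,2,50],[0,0,0,-1,-3,2,50],[0,0,0,-1,-3,2,50],[0,0,0,-1,-3,2,50],[0,0,0,-1,-3,1,50],[0,0,0,-1,-3,1,50],[0,0,0,-1,-3,0,50],[0,0,0,-1,-3,0,50],[0,0,0,0,0,0,50]])

```text
t: 48.8
tool_pos: [0.5149, -0.3487, 0.2433]
eef_rot: [[-0.0, 1.0, -0.024], [-0.003, -0.024, -1.0], [-1.0, 0.0, 0.003]]
ft_force: [-0.0, -0.3, 0.1]
width: 0.0427
```

Run:
```python
from h import *
t=bot.capture("top");s=bot.capture("scene");cv2.imwrite("pics/top14.png",t[:,:,::-1]);cv2.imwrite("pics/sc14.png",s[:,:,::-1])
cv2.imwrite("pics/v14.png",np.hstack([cv2.resize(t[140:340,60:460],(400,200)),s[140:340,150:550]])[:,:,::-1])
v=np.vstack([np.hstack([t[150:350,60:460],s[120:320,160:560]]),cv2.resize(t[170:250,170:330],(800,400),interpolation=cv2.INTER_CUBIC)]);cv2.imwrite("pics/v14.png",v[:,:,::-1])
o=bot.get_obs();print(o['t'],o['tool_pos'],o['ft_force'])
i=bot.camera_info("top");hsv=cv2.cvtColor(np.ascontiguousarray(t),cv2.COLOR_RGB2HSV)
```

```text
48.9 [ 0.5176 -0.3439  0.2424] [0.266  1.2885 0.3782]
```

View pics/v14.png

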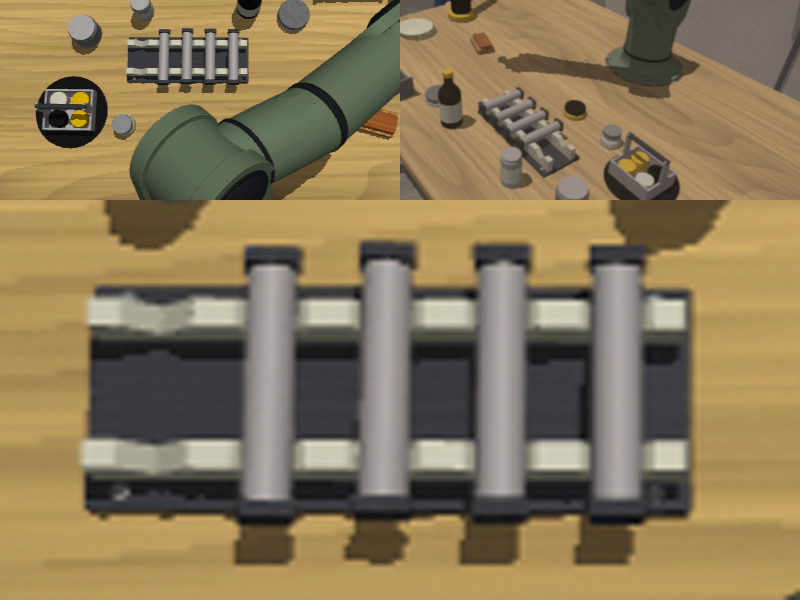

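All four barrels lie square in separate grooves and are centred on both rails to within about 5 mm. The caddy stands upright in the middle of the mat, and the robot is clear of everything. Handing in.

```bash
python3 -c "
from station import bot
print(bot.hand_in())"
```

```text
the job is handed in; nothing more can be done
None
```

The caddy is on the mat and all four barrels are in the cradle. I handed the job in at about 49 s of the 210 s allowed.

- **Caddy:** I lifted it by its bar and set it down at about (0.469, 0.379). That is within a few millimetres of the mat centre I measured. It stood upright in the last pictures.
- **Barrels:** each went into its own groove, at cradle y = +64, 0, −64 and −128 mm. The final top view shows them parallel to the grooves, with the rails on their bodies and centred to within about 5 mm.
- **Height check:** I did not measure the barrels' final height directly. I judged seating from upward contact force at the expected depth and from the pictures.
- **First grasp missed:** the fingertips were really about 35 mm above the reported TCP, judging by the scene camera, so the jaws closed above the bar. I allowed for this in every later height.
- **Width reading:** the finger opening also read about 2 mm small.
- **Knocked barrel:** the farthest barrel was knocked aside during the run. I found it again in the top view before picking it up.
- **Other items:** the bottle, cans, jar, applicator and felt pad looked unmoved in the final pictures, but I did not re-measure them. The last barrel's collar lay close to the sanding block. I lifted it straight up, and the block still looked in place afterwards.

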